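# Feed the top board from the stack into the printing jig

## Robot

A 6-joint arm with a two-finger parallel gripper is mounted at the origin on a cart in front of the work surface, level with it; the furniture and walls round the work are solid. World frame = base frame: x ahead of the robot, y to its left, z up, the work surface at z = 0. Lengths are in m, angles in rad, forces in N, time in s.
With the tool pointing down it reaches from about 0.35 to 0.925 m from the base axis. Payload 6.4 kg.
Tool frame: the origin (TCP) lies at the very end of the fingers, on their centre line; the grasp point (between the pads) lies 19 mm behind it; z points along the fingers, y is the direction in which the jaws open and shut (so a half turn about z gives the same grasp; the last joint's range is limited). The gripper opens to 85 mm and grips with 20 to 120 N. Pads are 22 mm wide; open, the fingers measure 114 mm over their backs; the gripper's body (76 mm by 85 mm) begins 54 mm behind the grasp point. The pads swing forward as they close: fully open they stand 13 mm farther back than shut.
Start: joints at [0.943, 0.245, 1.558, -0, 1.339, -0.174], TCP at [0.285, 0.584, 0.231] pointing down, gripper open.
Joint ranges: [-3.13, 3.13], [-1.02, 2.26], [0.13, 2.54], [-0.95, 4.09], [0.21, 2.88], [-2.74, 2.74]. Speed limits (rad/s): [2.57, 2.57, 3.14, 3.14, 3.14, 3.14].

## Interface

Orientations are given as a rotation vector (axis times angle).
In Python, from bench import monitor, get_image, bot, nets gives the robot as it stands.
- The arm moves only by the tool drive_tool, never from a script. Its argument "motion" is a list of rows, each a list of 7 numbers: the finger opening in cm, from 0 to 8.54, then the shift along the world's x, y, z in cm, then the turn, a rotation vector about the world's x, y, z in rad. A call has 1 to 5 rows; each row shifts and turns the commanded pose from where the row before left it; what a row does not reach is not made up. A row lasts 1/8 s, in which the tool goes at most 62.5 mm and 10.7 degrees, less where a joint would pass 70% of its speed; a pose out of reach is approached as far as the arm can. A call is refused whole if a number of a shift passes 6.25 or a number of a turn 0.188, either way. A call with a gripper value outside its range is refused whole. The fingers move at their own pace and stop on an object; the grip force is fixed at half the most. Time passes only in rows, so rows that do not move let the fingers close. It gives the time, the measured TCP pose, the force and the opening at its end, in the units of the state.
- monitor.observe(): the state, without advancing time (a new reading comes with each control period).
- get_image(name): name is "side" or "top"; returns a dict with "image" (384x512x3 uint8, blue, green, red), "fx", "fy", "cx", "cy" (pixels), "position" and "rotation" of the camera in the world. Camera axes: x right, y down, z forward; pixel columns grow to the right and rows downward; lengths in m; the calibration is good to about 2 mm. A picture is of the moment at which its call begins. There is no depth.
- bot.hand_in(): hands the job in, once; it reports no verdict.
Trained networks look in a picture, given as the dict that the camera call returned (one of the last four; its "shot" number tells which), for a name from the list of things; names that differ only in an ending like _2 or _b are one class to them, and where a whole thing is asked for, a point or a joint stands for the part that bears it (a point fixed in the world has none). Each returns a list of dicts, best first, with "p" (0 to 1); they miss things now and then, are a little off and sometimes report something else, mostly with a low value. They report only what shows in the picture. A call takes as long as a camera call.
- nets.outline_of(name, picture): "pixels" (384x512 bool, what is visible of it).
- nets.mark_of(name, picture): "location" ([x, y, z] in m, in the coordinates of the camera as it stood for that picture, good to about 4 mm: a listed point, or the origin of a listed thing).
The state is a dict: "t": time; "joint_positions": joint angles; "dq": joint speeds; "tau": joint torques, N m; "position": TCP position; "tool_rot": TCP orientation; "contact_force": force on the tool from outside, world axes, zero at the start; "wrist_torque": the same for the moment, N m; "gripper_width": finger opening in m.
Only numpy, scipy, OpenCV 4.12 (cv2) and the standard library are available. Lean on these libraries where they do the work, as an engineer would, in place of code of your own. Each camera call takes 0.05 s, during which the arm holds its last target.

## Task

Slide the top board sideways off the stack of three and across onto the jig's sliding bed until it lies square against the raised fence along the bed's opposite side; do not lift it, and leave the two boards below where they are. Then push the bed by its upright grip, away from the robot, until it is fully home at its back stop with the board still lying on it.

Things in the scene. Friction and masses are not known exactly. Their poses are not given: they have to be found in the camera images.
- jig_base: Fixed plywood base of the printing jig, 245 (x) x 140 (y) x 10 mm, right of the suitcase. Origin at the centre of its underside. Its x axis (roughly away from the robot, turned 11 to 26 degrees to the right) is the direction in which the bed slides; its y axis points from the stack to the fence. A 34 mm high dark wooden stop block stands across its far (+x) end. The stack of boards stands on the table beside its -y edge, with a gap of 5 to 25 mm.
- jig_bed (a joint): Travel of the sliding bed along the base's x axis, in m: starts between 0 and 0.012 (near end), 0.080 = fully home at the back stop. It moves with about 2 N of friction and stays where it is left.
- deck (a point): Centre point of the bed, at the height of its upper face (28 mm above the table); axes as the base's. The wooden deck reaches from -65 to +65 mm in x and from -62.5 mm in y (open edge, towards the stack) to the fence. The fence is a dark bar 130 mm long along x, standing 14 mm above the deck; its inner face is at y = +57.5 mm. The other three sides have no rim. The deck is 2 mm lower than the underside of the top board on the stack.
- bed_grip (a point): Upright dark wooden grip block at the near (-x) end of the bed, moving with it: 22 (x) x 60 (y) mm, its top 72 mm above the table; the point is on its middle line, 15 mm below its top. Its near face is 11 mm to -x of the point. Axes as the base's.
- top_board_centre (a point): Centre of the top board of the stack: a loose plain light-wood board, 90 (x) x 110 (y) x 15 mm, 95 to 155 g, edges slightly rounded. This point is half-way up, at first 37.5 mm above the table. The board's y axis points roughly to the jig's fence. When it lies square against the fence its centre is at y = +2.5 mm of point deck, 7.5 mm above it.
- middle_board_centre (a point): Centre of the middle board, same size as the top one; at first 22.5 mm above the table, its upper face at 30 mm. To be left in place.
- bottom_board_centre (a point): Centre of the bottom board, same size, lying on the table; centre 7.5 mm above the table. To be left in place.

How it is judged:
On the way, in this order (a step that is already met when the one before it is completed fails the run):
1. the top board lies on the bed, square against its fence, before the bed is pushed home (y of top_board_centre in the frame of deck between -0.0045 and 0.0085 m and x of top_board_centre in the frame of deck between -0.028 and 0.028 m and z of top_board_centre in the frame of deck below 0.0105 m and angle between the y axis of top_board_centre and the y axis of deck, either way round below 0.12 rad and value of joint jig_bed below 0.06 m), for 0.2 s.
2. the bed is home at its back stop (value of joint jig_bed above 0.075 m), for 0.2 s.
At the end, for the whole second after the job is handed in: The bed is within 5 mm of its back stop; the top board lies flat on it, within 10 mm of the fence (7 mm when first slid there), within 28 mm of the middle of the deck along the bed's travel and within 7 degrees of square; the other two boards are within 15 mm of where they began (value of joint jig_bed above 0.075 m and y of top_board_centre in the frame of deck between -0.0075 and 0.0085 m and x of top_board_centre in the frame of deck between -0.028 and 0.028 m and z of top_board_centre in the frame of deck below 0.0105 m and angle between the y axis of top_board_centre and the y axis of deck, either way round below 0.12 rad and distance of each of middle_board_centre, bottom_board_centre from where it was at the start of the episode below 0.015 m); the robot touches nothing.
It fails at once if the top board is lifted: its centre more than 20 mm above where it lay (height (world z) of top_board_centre above 0.0575 m).
It fails at once if the middle or bottom board is shifted by more than 15 mm (distance of any of middle_board_centre, bottom_board_centre from where it was at the start of the episode above 0.015 m).
It also fails if it takes over 53 s, if anything falls off the work surface, if the arm or the gripper's body presses on something with over 40 N, if the wrist force passes 120 N, or if a joint passes its speed limit or range.

## Working session

There is one attempt and no reset: what is moved stays moved. The work goes in short steps, Python scripts to look and compute and a tool call to move; the robot and the scene stay as the last step left them, time stands still between calls to the robot, and variables do not carry over. Pictures are saved under pics/ and viewed, and the job is handed in when it is done.

Besides the shell and the picture viewer there is one more tool, called after "Request:" as name(argument=value, ...) on one line, values as JSON. drive_tool: Moves the arm, as the interface text tells. Its arguments: {"type":"object","properties":{"motion":{"type":"array","items":{"type":"array","items":{"type":"number"}}}},"required":["motion"]}

```bash
mkdir -p pics; ls
cat > h.py <<'E'
from bench import monitor,get_image,bot,nets
import numpy as np,cv2
from scipy.spatial.transform import Rotation as R
def shot(n,tag):
    d=get_image(n); cv2.imwrite(f'pics/{tag}.png',d['image']); return d
def Rm(d):
    r=np.array(d['rotation']); return r if r.shape==(3,3) else R.from_rotvec(r).as_matrix() if r.size==3 else R.from_quat(r).as_matrix()
def w(d,p): return Rm(d)@np.array(p)+np.array(d['position'])
def ray(d,u,v,z):
    r=Rm(d)@np.array([(u-d['cx'])/d['fx'],(v-d['cy'])/d['fy'],1]); o=np.array(d['position']); return o+r*(z-o[2])/r[2]
def pix(d,P):
    c=Rm(d).T@(np.array(P)-np.array(d['position'])); return d['fx']*c[0]/c[2]+d['cx'],d['fy']*c[1]/c[2]+d['cy']
E
python3 - <<'E'
from h import *
s=monitor.observe(); print({k:np.round(v,3) for k,v in s.items()})
for n in('top','side'):
    d=shot(n,n+'0'); print(n,d['position'],d['rotation'],d['fx'])
    for m in('jig_base','deck','bed_grip','top_board_centre','middle_board_centre','bottom_board_centre'):
        print(m,[(round(q['p'],2),np.round(w(d,q['location']),4)) for q in nets.mark_of(m,d)[:2]])
E
```

```text
pics
{'t': np.float64(0.0), 'joint_positions': array([ 0.943,  0.246,  1.559,  0.   ,  1.339, -0.174]), 'dq': array([ 0.002, -0.001,  0.   ,  0.001,  0.001, -0.001]), 'tau': array([ 1.0000e-03, -4.2950e+01, -3.2613e+01, -0.0000e+00,  5.0000e-03,
        0.0000e+00]), 'position': array([0.285, 0.584, 0.23 ]), 'tool_rot': array([-7.07e-01, -3.06e+00,  3.00e-03]), 'contact_force': array([-0.329, -0.067,  0.337]), 'wrist_torque': array([-0.043,  0.072, -0.045]), 'gripper_width': np.float64(0.085)}
top [ 0.42738948 -0.19635772  0.9091452 ] [-2.18736999  2.16442038 -0.09912011] 414.4828461145793
jig_base [(0.67, array([ 0.5706, -0.1598, -0.0028]))]
deck [(0.74, array([ 0.5492, -0.1483,  0.029 ]))]
bed_grip [(0.9, array([ 0.4785, -0.1194,  0.0594]))]
top_board_centre [(0.85, array([ 0.4908, -0.2738,  0.0375]))]
middle_board_centre [(0.42, array([ 0.5509, -0.149 ,  0.0304]))]
bottom_board_centre []
side [0.18479599 0.35165351 0.63884907] [-0.69729994  2.62718764 -1.12536596] 423.2871488394165
jig_base [(0.88, array([ 5.675e-01, -1.604e-01, -1.000e-04]))]
deck [(0.61, array([ 0.5406, -0.1445,  0.0323]))]
bed_grip [(0.7, array([ 0.4803, -0.1145,  0.0563]))]
top_board_centre [(0.7, array([ 0.4865, -0.277 ,  0.0439]))]
middle_board_centre [(0.83, array([ 0.4896, -0.2752,  0.0228]))]
bottom_board_centre [(0.81, array([ 0.4869, -0.2743,  0.0068]))]
```

View pics/top0.png

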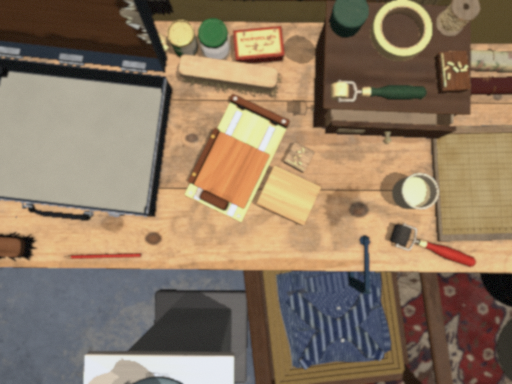

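View pics/side0.png

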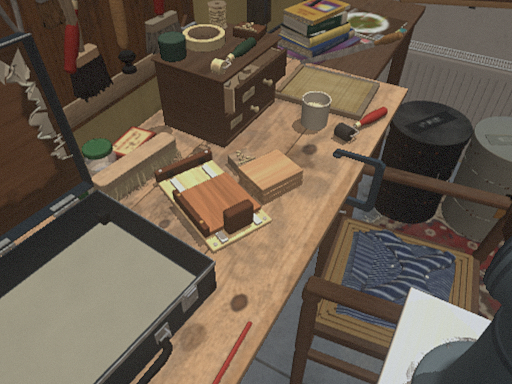

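Top view: the jig is at about (240,155), with its fence on the left (205,155), its grip at (213,200) and its stop at (258,110). The stack is at (288,195), and a small block stands just beyond it at (298,155). Next I'll refine the yaws.

Run:
```python
from h import *
d=get_image('top')
def ang(c):
    for i in range(4):
        a=c[i];b=c[(i+1)%4];e=b-a
        print('   edge len %.4f ang %.1f mid %s'%(np.hypot(*e[:2]),np.degrees(np.arctan2(e[1],e[0])),np.round((a+b)/2,4)))
for n,z in(('top_board_centre',.045),('jig_base',.01),('bed_grip',.072),('deck',.028)):
    o=nets.outline_of(n,d)
    for q in o[:1]:
        m=q['pixels'].astype(np.uint8); c=max(cv2.findContours(m,0,1)[0],key=cv2.contourArea)[:,0].astype(float)
        W=np.array([ray(d,u,v,z) for u,v in c])
        r=cv2.minAreaRect((W[:,:2]*1000).astype(np.float32)); b=cv2.boxPoints(r)/1000
        print(n,round(q['p'],2),m.sum(),np.round(W[:,:2].mean(0),4),np.array(r[0])/1000); ang(np.c_[b,np.full(4,z)])
im=cv2.resize(d['image'][80:240,170:340],None,fx=4.5,fy=3.75*1.2,interpolation=cv2.INTER_CUBIC)
cv2.imwrite('pics/z0.png',im[:, :])
print(d['cx'],d['cy'])
```

```text
top_board_centre 0.66 2226 [ 0.4902 -0.272 ] [ 0.49042032 -0.27270816]
   edge len 0.0907 ang -24.4 mid [ 0.4677 -0.3228  0.045 ]
   edge len 0.1101 ang 65.6 mid [ 0.5317 -0.2914  0.045 ]
   edge len 0.0907 ang 155.6 mid [ 0.5132 -0.2226  0.045 ]
   edge len 0.1101 ang -114.4 mid [ 0.4491 -0.254   0.045 ]
jig_base 0.59 7351 [ 0.5762 -0.163 ] [ 0.57604913 -0.1621424 ]
   edge len 0.2511 ang -25.3 mid [ 0.5445 -0.229   0.01  ]
   edge len 0.1478 ang 64.7 mid [ 0.6896 -0.2158  0.01  ]
   edge len 0.2511 ang 154.7 mid [ 0.6076 -0.0953  0.01  ]
   edge len 0.1478 ang -115.3 mid [ 0.4625 -0.1085  0.01  ]
bed_grip 0.66 4121 [ 0.5363 -0.146 ] [ 0.53379974 -0.1435898 ]
   edge len 0.1451 ang -26.3 mid [ 0.5045 -0.2031  0.072 ]
   edge len 0.1326 ang 63.7 mid [ 0.5989 -0.1757  0.072 ]
   edge len 0.1451 ang 153.7 mid [ 0.5631 -0.0841  0.072 ]
   edge len 0.1326 ang -116.3 mid [ 0.4687 -0.1115  0.072 ]
deck 0.93 4107 [ 0.5424 -0.1443] [ 0.53978644 -0.14184419]
   edge len 0.1526 ang -25.9 mid [ 0.5098 -0.2038  0.028 ]
   edge len 0.1376 ang 64.1 mid [ 0.6085 -0.1751  0.028 ]
   edge len 0.1526 ang 154.1 mid [ 0.5698 -0.0799  0.028 ]
   edge len 0.1376 ang -115.9 mid [ 0.4711 -0.1085  0.028 ]
252.2324749630039 187.45804932271253
```

```bash
python3 -c "
import cv2;i=cv2.imread('pics/z0.png');print(i.shape);cv2.imwrite('pics/z0b.png',cv2.resize(i,(600,565)))"
```

```text
(720, 765, 3)
```

View pics/z0b.png

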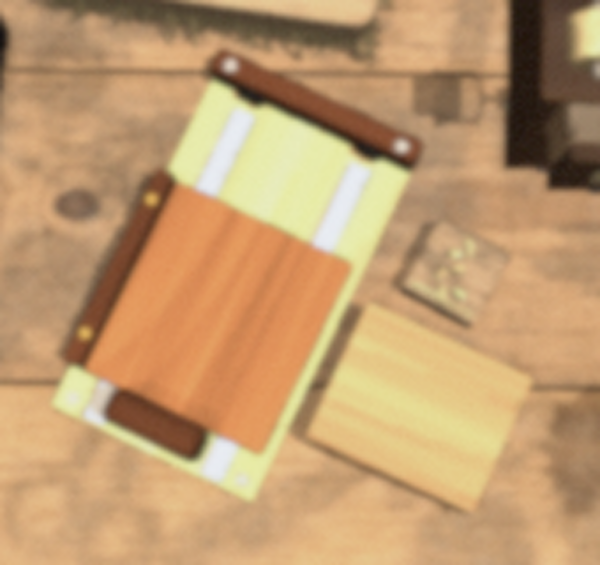

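Run:
```python
from h import *
d=get_image('top'); s=monitor.observe()
f=3.53
P=[ray(d,170+u/f-.4,80+v/f-.4,.028) for u,v in((350,263),(262,452),(172,183))]
print(np.round(P,4)); a=P[0]-P[1]; b=P[2]-P[0]
print(np.linalg.norm(a),np.degrees(np.arctan2(a[1],a[0])),np.linalg.norm(b),np.degrees(np.arctan2(b[1],b[0])))
th=np.radians(-25.3);X=np.array([np.cos(th),np.sin(th)]);Y=np.array([-X[1],X[0]])
e=(P[0]+P[1])/2; C=e[:2]+Y*.0625; print('deck',C)
bd=np.array([.4905,-.2730]); print('board in deck',X@(bd-C),Y@(bd-C))
M=R.from_rotvec(s['tool_rot']).as_matrix(); print(M.round(3), 'tool y yaw',np.degrees(np.arctan2(M[1,1],M[0,1])))
for n,p in(('deck',[*C,.028]),('blk',[*bd,.045])): print(n,pix(d,p))
for u,v in((365,240),(298,155)): print(ray(d,u,v,.02))
```

```text
[[ 0.5792 -0.2317  0.028 ]
 [ 0.4636 -0.1795  0.028 ]
 [ 0.6276 -0.1224  0.028 ]]
0.12687364601753626 -24.28702047777459 0.11950596437954268 66.13491320160463
deck [ 0.5481089  -0.14909833]
board in deck 0.0008671564401437849 -0.136636954962061
[[-0.899  0.438  0.   ]
 [ 0.438  0.899  0.   ]
 [ 0.     0.    -1.   ]] tool y yaw 63.99872866303391
deck (np.float64(230.11726037999165), np.float64(168.04596835959217))
blk (np.float64(288.55218138723563), np.float64(194.89711235587805))
[ 0.39772361 -0.43835266  0.02      ]
[ 0.57931667 -0.29549084  0.02      ]
```

Request:
drive_tool(motion=[[5,3.5,-5,0,0,0,-0.1],[5,3.5,-5,0,0,0,-0.1],[5,3.5,-5,0,0,0,-0.1],[5,3.5,-5,0,0,0,-0.1],[5,2,-5.5,0,0,0,-0.1]])

```text
t: 1.62
position: [0.4463, 0.3275, 0.2316]
tool_rot: [1.447, 2.788, 0.001]
contact_force: [0.2, -0.6, -0.0]
gripper_width: 0.0498
```

Request:
drive_tool(motion=[[5,0,-5.5,0,0,0,-0.1],[5,0,-5.5,0,0,0,-0.1],[5,0,-5.5,0,0,0,-0.1],[5,0,-5.5,0,0,0,-0.1],[5,0,-5.5,0,0,0,-0.1]])

```text
t: 2.25
position: [0.4448, 0.0526, 0.2316]
tool_rot: [2.091, 2.344, 0.001]
contact_force: [1.1, -0.3, 0.1]
gripper_width: 0.0498
```

Request:
drive_tool(motion=[[5,0,-5.5,0,0,0,-0.1],[5,0,-5.5,0,0,0,-0.1],[5,0,-5.5,0,0,0,-0.1],[5,0,-5.5,0,0,0,-0.1],[5,0,-5.5,0,0,0,-0.1]])

```text
t: 2.88
position: [0.4448, -0.2227, 0.2317]
tool_rot: [2.606, 1.753, 0.001]
contact_force: [0.1, -1.0, 0.3]
gripper_width: 0.05
```

Request:
drive_tool(motion=[[5,0.4,-5,0,0,0,-0.045],[5,0.3,-5,0,0,0,0],[5,0,-3,0,0,0,0],[5,0,0,-5,0,0,0],[5,0,0,-5,0,0,0]])

```text
t: 3.5
position: [0.4522, -0.3518, 0.1308]
tool_rot: [2.641, 1.697, 0.001]
contact_force: [0.3, -1.2, 0.6]
gripper_width: 0.0502
```

Run:
```python
from h import *
s=monitor.observe(); M=R.from_rotvec(s['tool_rot']).as_matrix(); print(s['position'],M.round(3),np.degrees(np.arctan2(M[1,1],M[0,1])))
d=get_image('top'); cv2.imwrite('pics/t1.png',cv2.resize(d['image'][100:260,180:400],None,fx=3.5,fy=3.5,interpolation=2))
d=get_image('side'); cv2.imwrite('pics/s1.png',cv2.resize(d['image'][80:280,140:380],None,fx=3,fy=3,interpolation=2))
```

```text
[ 0.45218351 -0.35177921  0.13078847] [[ 0.416  0.909  0.002]
 [ 0.909 -0.416 -0.002]
 [-0.001  0.002 -1.   ]] -24.575793139809516
```

View pics/t1.png

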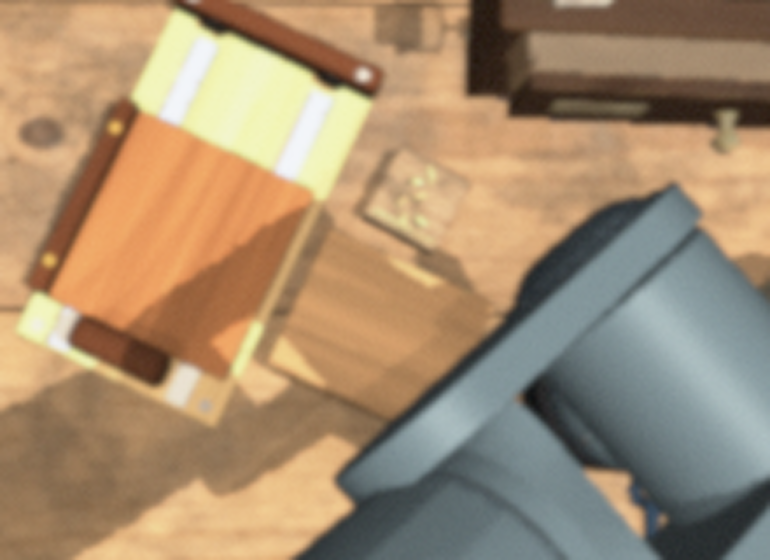

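View pics/s1.png

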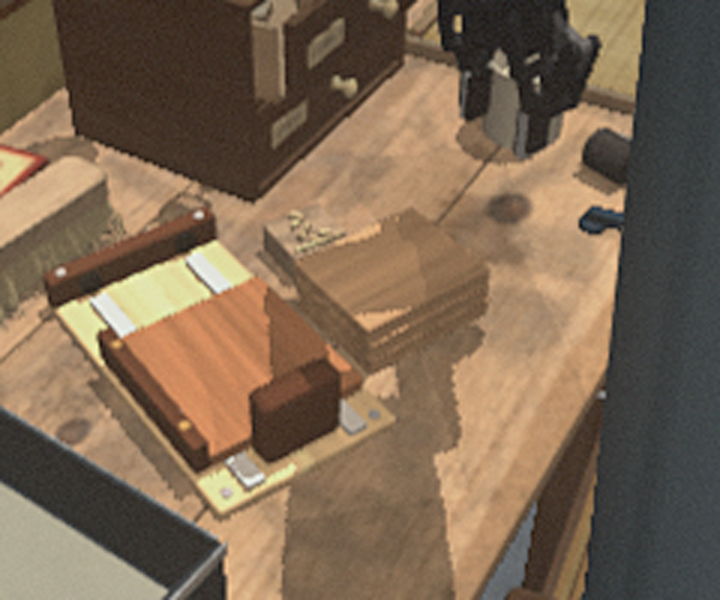

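Request:
drive_tool(motion=[[5,0,0,-4,0,0,0],[5,0,0,-3,0,0,0],[5,0,0,-2,0,0,0],[5,0,0,-0.6,0,0,0],[5,0,0,0,0,0,0]])

```text
t: 4.22
position: [0.4525, -0.3513, 0.0363]
tool_rot: [2.641, 1.698, 0.0]
contact_force: [0.4, 0.1, 0.3]
gripper_width: 0.0498
```

Run:
```python
from h import *
s=monitor.observe(); print(s['position'])
d=get_image('side'); cv2.imwrite('pics/s2.png',cv2.resize(d['image'][120:240,200:360],None,fx=4.8,fy=4.8,interpolation=2))
```

```text
[ 0.45251944 -0.35134101  0.03627036]
```

View pics/s2.png

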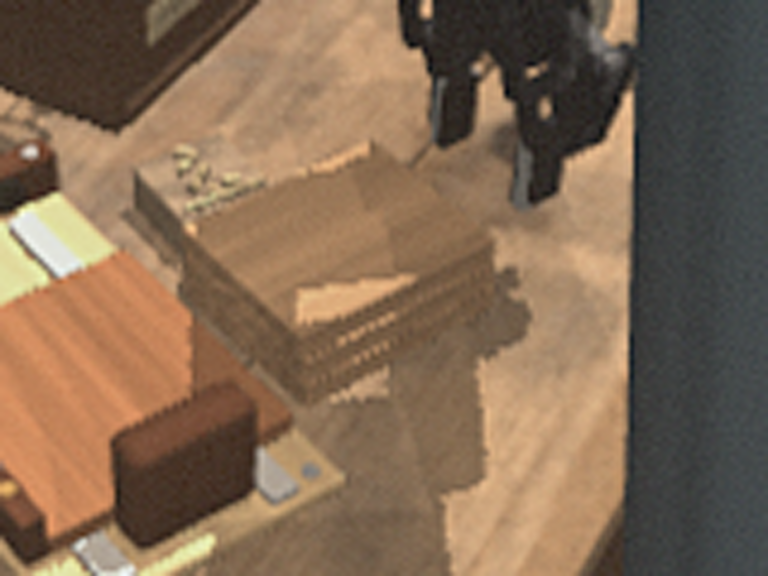

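Run:
```python
from h import *
d=get_image('side'); T=np.array([.4525,-.3513]);th=np.radians(-24.5);X=np.array([np.cos(th),np.sin(th)]);Y=np.array([-X[1],X[0]])
f=lambda p:np.round((np.array(p)-[200,120])*4.8)
for z in(.032,.036,.04,.045):
  print(z,[f(pix(d,[*(T+X*a+Y*b),z])) for a,b in((-.025,.011),(-.025,-.011),(-.039,.011),(.025,.011),(.025,-.011))])
```

```text
0.032 [array([500., 216.]), array([536., 198.]), array([520., 232.]), array([431., 160.]), array([466., 144.])]
0.036 [array([501., 209.]), array([537., 191.]), array([521., 225.]), array([431., 154.]), array([467., 137.])]
0.04 [array([502., 202.]), array([538., 184.]), array([522., 218.]), array([432., 147.]), array([468., 130.])]
0.045 [array([503., 194.]), array([539., 176.]), array([523., 210.]), array([433., 139.]), array([468., 122.])]
```

Request:
drive_tool(motion=[[5,0,0,-0.5,0,0,0],[5,0.42,0.91,0,0,0,0],[5,0.42,0.91,0,0,0,0],[5,0.42,0.91,0,0,0,0],[5,0.42,0.91,0,0,0,0]])

```text
t: 4.95
position: [0.4691, -0.3136, 0.0303]
tool_rot: [2.642, 1.699, -0.0]
contact_force: [-0.9, -1.4, -0.7]
gripper_width: 0.0501
```

Run:
```python
from h import *
s=monitor.observe(); print(s['position'],s['contact_force'])
d=get_image('side'); cv2.imwrite('pics/s3.png',cv2.resize(d['image'][120:240,200:360],None,fx=4.8,fy=4.8,interpolation=2))
```

```text
[ 0.46913007 -0.31362545  0.03034705] [-0.87511393 -1.35768629 -0.73027621]
```

View pics/s3.png

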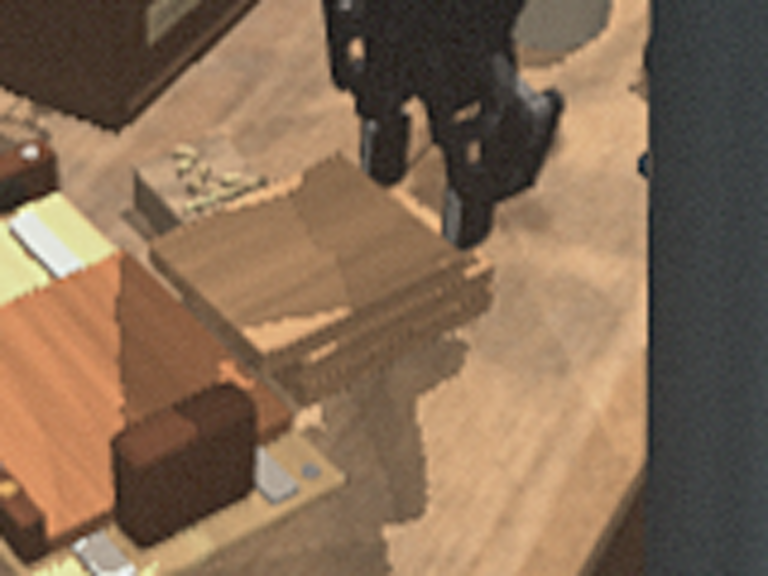

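The top board slides alone, with its middle-board edge now exposed at (480,270). I'll carry on.

Request:
drive_tool(motion=[[5,0.42,0.91,0,0,0,0],[5,0.42,0.91,0,0,0,0],[5,0.42,0.91,0,0,0,0],[5,0.42,0.91,0,0,0,0],[5,0.42,0.91,0,0,0,0]])

```text
t: 5.62
position: [0.4901, -0.2684, 0.0304]
tool_rot: [2.642, 1.699, -0.0]
contact_force: [0.8, -1.3, 1.5]
gripper_width: 0.0503
```

Run:
```python
from h import *
s=monitor.observe(); print(s['position'],s['contact_force'])
d=get_image('side'); cv2.imwrite('pics/s4.png',cv2.resize(d['image'][120:240,170:330],None,fx=4.8,fy=4.8,interpolation=2))
```

```text
[ 0.49009714 -0.26837404  0.03040976] [ 0.78237697 -1.34017448  1.46040548]
```

View pics/s4.png

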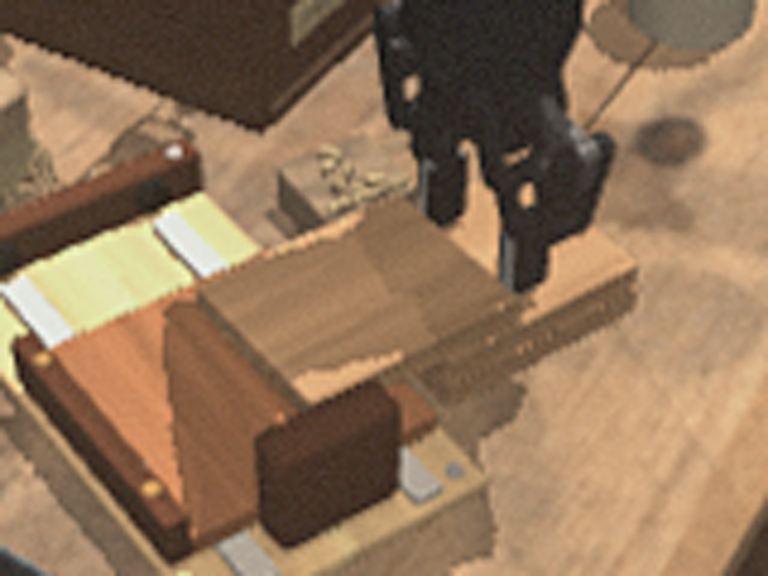

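Request:
drive_tool(motion=[[5,0.42,0.91,0,0,0,0],[5,0.42,0.91,0,0,0,0],[5,0.42,0.91,0,0,0,0],[5,0.42,0.91,0,0,0,0],[5,0.42,0.91,0,0,0,0]])

```text
t: 6.3
position: [0.511, -0.2227, 0.0303]
tool_rot: [-2.642, -1.699, 0.0]
contact_force: [-0.1, 0.6, -0.1]
gripper_width: 0.0502
```

```bash
cat > m.py <<'E'
from h import *
import sys
t=sys.argv[1]
s=monitor.observe(); print(s['position'],s['contact_force'])
d=get_image('side'); cv2.imwrite(f'pics/s{t}.png',cv2.resize(d['image'][120:240,150:310],None,fx=4.8,fy=4.8,interpolation=2))
for n in('deck','top_board_centre','middle_board_centre','bottom_board_centre','bed_grip'): print(n,[(round(q['p'],2),np.round(w(d,q['location']),4)) for q in nets.mark_of(n,d)[:2]])
d=get_image('top'); cv2.imwrite(f'pics/t{t}.png',cv2.resize(d['image'][80:240,170:340],None,fx=3.53,fy=3.53,interpolation=2))
for n in('deck','top_board_centre','middle_board_centre','bed_grip'): print(n,[(round(q['p'],2),np.round(w(d,q['location']),4)) for q in nets.mark_of(n,d)[:2]])
E
python3 m.py 5
```

```text
[ 0.51102997 -0.22272632  0.03026734] [-0.13999376  0.58597128 -0.0918994 ]
deck [(0.68, array([ 0.5425, -0.1495,  0.0249]))]
top_board_centre [(0.81, array([ 0.5368, -0.1663,  0.0393]))]
middle_board_centre [(0.86, array([ 0.4911, -0.2744,  0.0231]))]
bottom_board_centre [(0.7, array([ 0.4872, -0.2733,  0.0068]))]
bed_grip [(0.68, array([ 0.4779, -0.1152,  0.0577]))]
deck []
top_board_centre [(0.56, array([ 0.5417, -0.1665,  0.0376]))]
middle_board_centre [(0.92, array([ 0.4913, -0.2752,  0.023 ]))]
bed_grip [(0.2, array([ 0.5439, -0.1641,  0.038 ]))]
```

View pics/s5.png

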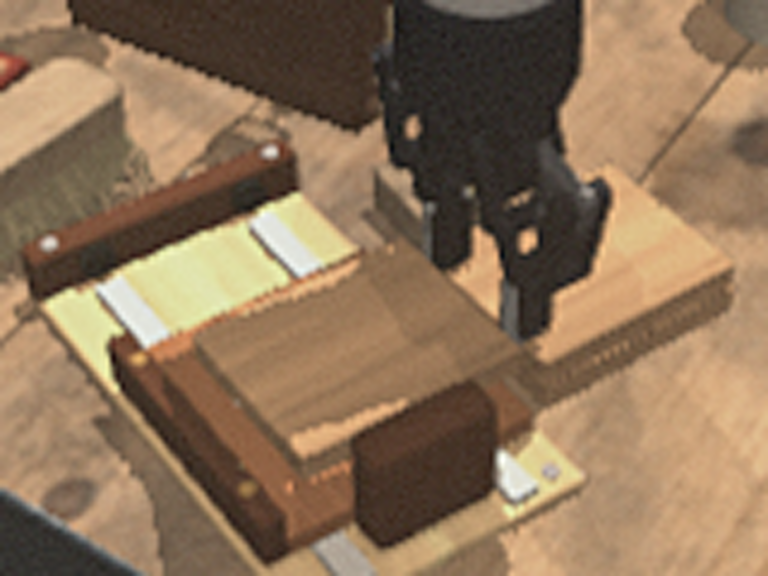

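View pics/t5.png

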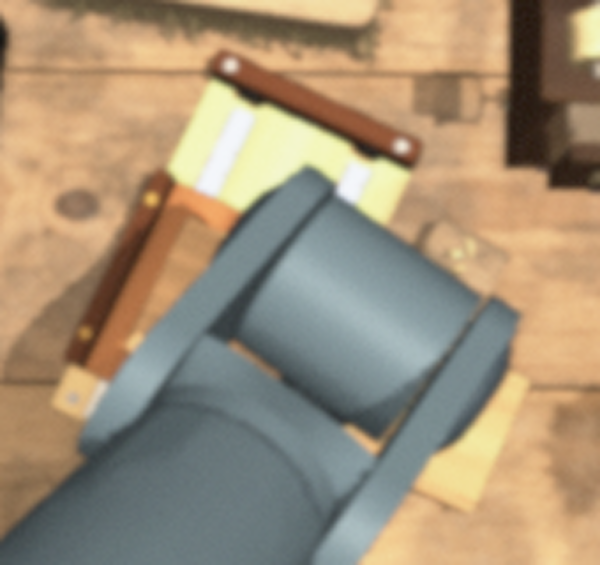

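Request:
drive_tool(motion=[[5,0.21,0.45,0,0,0,0],[5,0.21,0.45,0,0,0,0],[5,0.17,0.36,0,0,0,0],[5,0.08,0.18,0,0,0,0]])

```text
t: 7.35
position: [0.5176, -0.2087, 0.0303]
tool_rot: [2.642, 1.7, -0.0]
contact_force: [0.1, -1.4, -0.1]
gripper_width: 0.05
```

```bash
python3 m.py 6
```

```text
[ 0.51763278 -0.20869554  0.03032256] [ 0.08321086 -1.3747354  -0.12805799]
deck []
top_board_centre [(0.74, array([ 0.5438, -0.1501,  0.0407]))]
middle_board_centre [(0.86, array([ 0.4922, -0.2731,  0.0206])), (0.2, array([ 0.4786, -0.116 ,  0.0554]))]
bottom_board_centre [(0.33, array([ 0.4775, -0.1174,  0.0602]))]
bed_grip [(0.92, array([ 0.4774, -0.113 ,  0.0598])), (0.69, array([ 0.5434, -0.1514,  0.0391]))]
deck []
top_board_centre [(0.63, array([ 0.547 , -0.1532,  0.0365]))]
middle_board_centre [(0.66, array([ 0.4905, -0.276 ,  0.0231]))]
bed_grip []
```

View pics/s6.png

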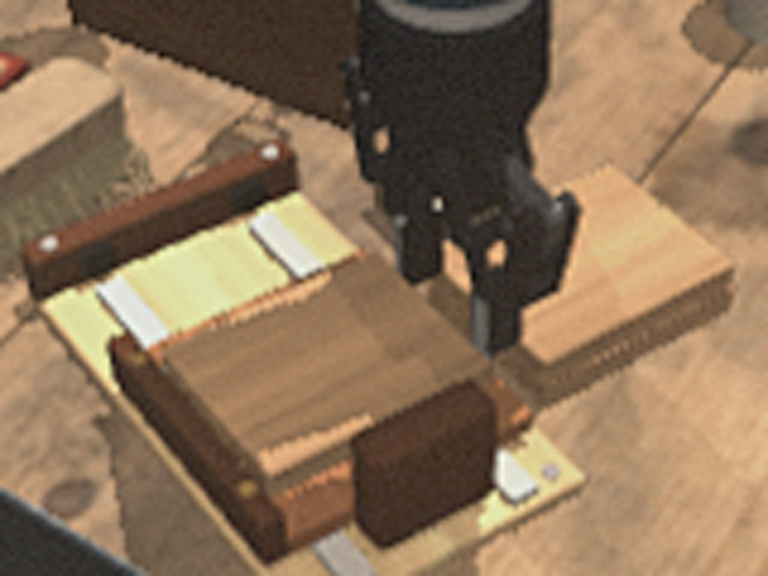

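View pics/t6.png

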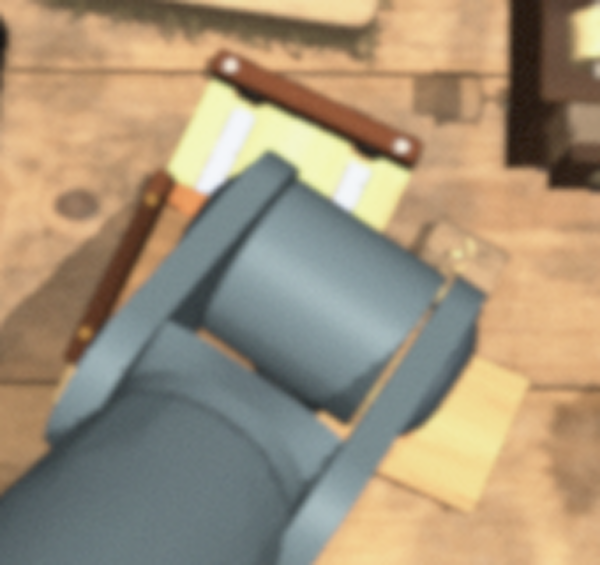

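A gap of a few mm to the fence remains. I'll creep forward and watch the force.

Request:
drive_tool(motion=[[5,0.08,0.18,0,0,0,0],[5,0.08,0.18,0,0,0,0],[5,0,0,0,0,0,0]])

```text
t: 8.28
position: [0.519, -0.2054, 0.0303]
tool_rot: [-2.642, -1.699, 0.0]
contact_force: [-2.0, -1.5, 0.6]
gripper_width: 0.0501
```

Request:
drive_tool(motion=[[5,0.08,0.18,0,0,0,0],[5,0,0,0,0,0,0]])

```text
t: 8.52
position: [0.5191, -0.2051, 0.0304]
tool_rot: [2.641, 1.698, -0.005]
contact_force: [-5.9, -8.2, 0.1]
gripper_width: 0.0496
```

```bash
python3 m.py 7
```

```text
[ 0.51905991 -0.20510812  0.03035017] [-5.91929561 -8.24552832  0.07589875]
deck [(0.69, array([ 0.5694, -0.161 , -0.002 ]))]
top_board_centre [(0.62, array([ 0.5456, -0.1452,  0.0423])), (0.46, array([ 5.682e-01, -1.608e-01, -5.000e-04]))]
middle_board_centre [(0.85, array([ 0.4881, -0.2752,  0.0205])), (0.73, array([ 0.5453, -0.1487,  0.042 ]))]
bottom_board_centre [(0.55, array([ 0.4878, -0.2754,  0.0074]))]
bed_grip [(0.8, array([ 0.4773, -0.1154,  0.0593]))]
deck []
top_board_centre [(0.51, array([ 0.5516, -0.1476,  0.0345]))]
middle_board_centre [(0.59, array([ 0.4895, -0.2744,  0.0203]))]
bed_grip []
```

View pics/s7.png

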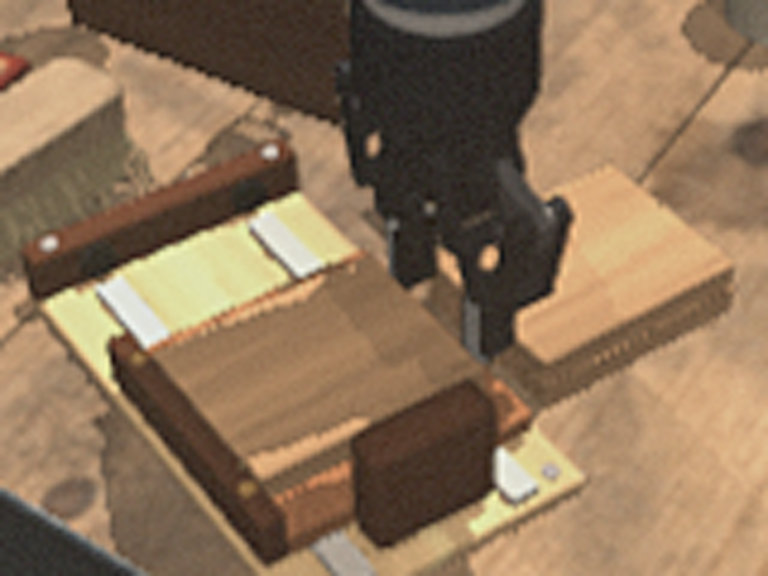

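Board is against the fence with about 10 N on it. I'll back off, lift, and go round behind the grip.

Request:
drive_tool(motion=[[5,-0.42,-0.91,0,0,0,0],[5,-0.84,-1.82,0,0,0,0],[5,0,0,3,0,0,0],[5,0,0,5,0,0,0],[2,0,0,3,0,0,0]])

```text
t: 9.7
position: [0.5077, -0.2323, 0.1429]
tool_rot: [2.641, 1.697, 0.002]
contact_force: [0.5, -0.6, -0.4]
gripper_width: 0.0331
```

Request:
drive_tool(motion=[[0,-3,3.5,0,0,0,0],[0,-3,4,0,0,0,0],[0,-2.8,4,0,0,0,0],[0,0,2.5,0,0,0,0],[0,0,0,0,0,0,0]])

```text
t: 10.32
position: [0.4189, -0.0904, 0.1404]
tool_rot: [2.641, 1.701, 0.001]
contact_force: [0.5, -0.3, -0.6]
gripper_width: -0.0
```

```bash
python3 m.py 8
```

```text
[ 0.41891202 -0.09036896  0.14035455] [ 0.47522701 -0.27198711 -0.56831938]
deck []
top_board_centre [(0.82, array([ 0.5444, -0.1461,  0.0424]))]
middle_board_centre [(0.61, array([ 0.4875, -0.2719,  0.0225]))]
bottom_board_centre [(0.63, array([ 0.4866, -0.2751,  0.0099]))]
bed_grip [(0.9, array([ 0.4771, -0.1167,  0.0571]))]
deck []
top_board_centre [(0.61, array([ 0.5491, -0.1477,  0.0352]))]
middle_board_centre [(0.67, array([ 0.4916, -0.2795,  0.0222]))]
bed_grip [(0.96, array([ 0.4794, -0.1203,  0.0586]))]
```

View pics/s8.png

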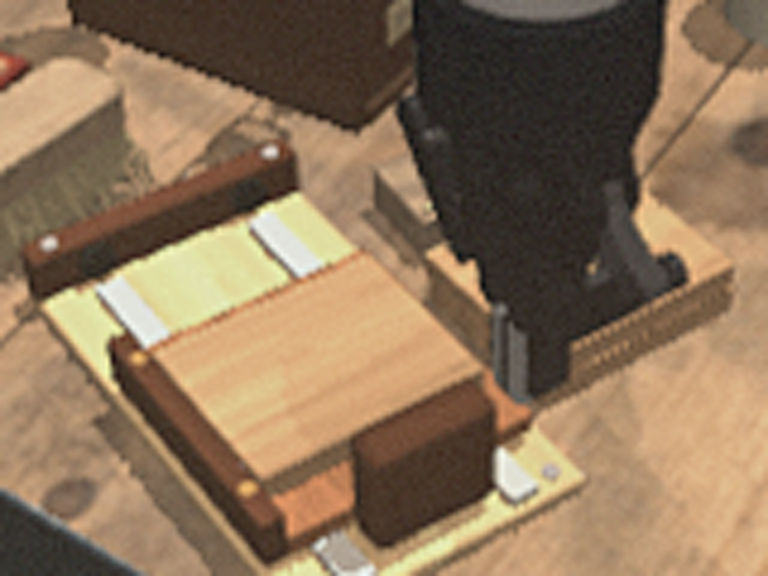

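View pics/t8.png

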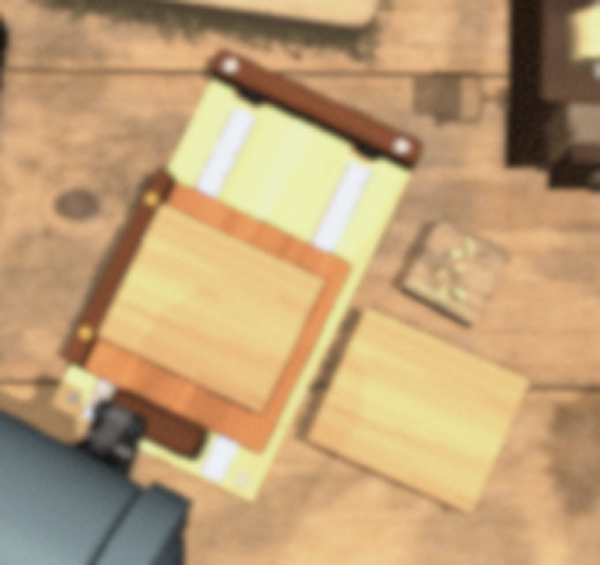

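The board lies square against the fence and is centred on the deck: in the top view its corners are at (165,208), (325,278), (262,410) and (105,318). Now I lower the tool behind the grip and push.

Request:
drive_tool(motion=[[0,0,0,-4,0,0,0],[0,0,0,-3.5,0,0,0],[0,0,0,-1.5,0,0,0],[0,0.91,-0.415,0,0,0,0],[0,0.91,-0.415,0,0,0,0]])

```text
t: 11.5
position: [0.4394, -0.1002, 0.0518]
tool_rot: [2.64, 1.698, 0.002]
contact_force: [-0.5, 0.1, 0.4]
gripper_width: 0.0003
```

Request:
drive_tool(motion=[[0,0.91,-0.415,0,0,0,0],[0,0.45,-0.21,0,0,0,0],[0,0.45,-0.21,0,0,0,0],[0,0.45,-0.21,0,0,0,0],[0,0.45,-0.21,0,0,0,0]])

```text
t: 12.12
position: [0.4645, -0.1116, 0.0502]
tool_rot: [-2.642, -1.699, 0.001]
contact_force: [-2.0, -0.0, 1.4]
gripper_width: 0.0
```

```bash
python3 m.py 9
```

```text
[ 0.46446176 -0.11162228  0.05016218] [-1.97744701 -0.0387708   1.37896042]
deck []
top_board_centre [(0.79, array([ 0.5558, -0.1507,  0.0407]))]
middle_board_centre [(0.75, array([ 0.4892, -0.2723,  0.0229]))]
bottom_board_centre [(0.64, array([ 0.4892, -0.2724,  0.0088]))]
bed_grip [(0.73, array([ 0.4878, -0.1184,  0.0586]))]
deck []
top_board_centre [(0.65, array([ 0.5614, -0.1517,  0.0374]))]
middle_board_centre [(0.97, array([ 0.4883, -0.2783,  0.0242]))]
bed_grip []
```

View pics/s9.png

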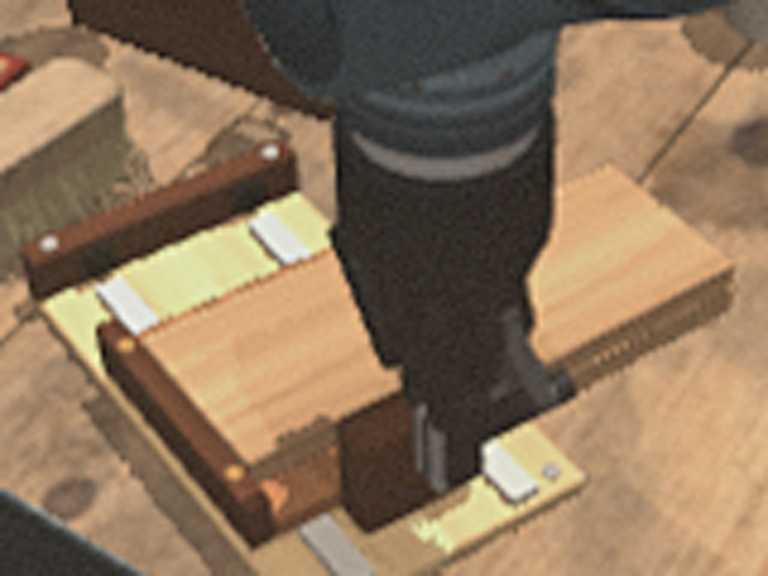

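Bed and board move together, about 12 mm so far, and the board is still at the fence. I'll keep pushing.

Request:
drive_tool(motion=[[0,0.55,-0.25,0,0,0,0],[0,0.73,-0.33,0,0,0,0],[0,0.73,-0.33,0,0,0,0],[0,0.73,-0.33,0,0,0,0],[0,0.73,-0.33,0,0,0,0]])

```text
t: 13.3
position: [0.4996, -0.1277, 0.0501]
tool_rot: [-2.642, -1.699, 0.001]
contact_force: [-3.0, -0.9, 0.3]
gripper_width: 0.0002
```

Request:
drive_tool(motion=[[0,0.55,-0.25,0,0,0,0],[0,0.36,-0.17,0,0,0,0],[0,0.27,-0.12,0,0,0,0],[0,0.27,-0.12,0,0,0,0],[0,0,0,0,0,0,0]])

```text
t: 13.92
position: [0.5143, -0.1341, 0.0505]
tool_rot: [2.642, 1.698, 0.001]
contact_force: [-1.1, 0.9, 0.1]
gripper_width: -0.0
```

```bash
python3 m.py 10
```

```text
[ 0.51425445 -0.13412846  0.05049525] [-1.1374376   0.89198855  0.10575201]
deck []
top_board_centre []
middle_board_centre [(0.65, array([ 0.4894, -0.2759,  0.0227]))]
bottom_board_centre [(0.57, array([ 0.4882, -0.273 ,  0.0096]))]
bed_grip [(0.6, array([ 0.5359, -0.1452,  0.0582])), (0.42, array([ 0.6027, -0.1758,  0.0385]))]
deck []
top_board_centre [(0.67, array([ 0.6104, -0.1766,  0.0361]))]
middle_board_centre [(0.83, array([ 0.4875, -0.2757,  0.0234]))]
bed_grip []
```

View pics/s10.png

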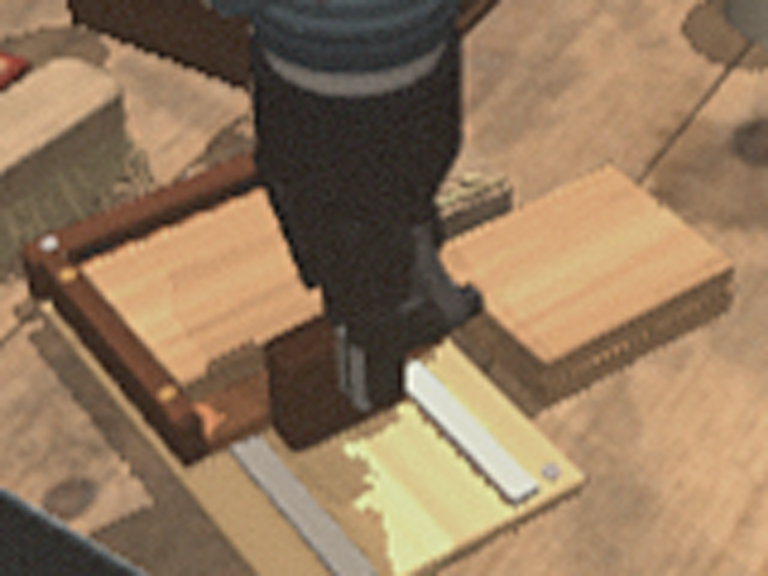

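View pics/t10.png

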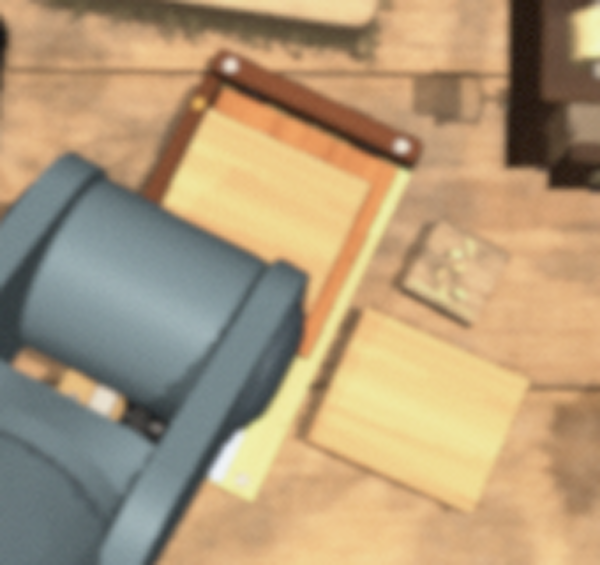

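Nearly home. I'll creep until the force rises.

Request:
drive_tool(motion=[[0,0.18,-0.083,0,0,0,0],[0,0.18,-0.083,0,0,0,0],[0,0.18,-0.083,0,0,0,0],[0,0,0,0,0,0,0]])

```text
t: 14.98
position: [0.5177, -0.1358, 0.0501]
tool_rot: [-2.639, -1.697, 0.004]
contact_force: [-8.8, 2.4, 7.8]
gripper_width: 0.0002
```

Request:
drive_tool(motion=[[0,0.18,-0.083,0,0,0,0],[0,0.18,-0.083,0,0,0,0],[0,0,0,0,0,0,0]])

```text
t: 15.35
position: [0.5179, -0.1359, 0.0501]
tool_rot: [-2.631, -1.694, 0.014]
contact_force: [-24.5, 8.2, 22.8]
gripper_width: 0.0
```

Stopped by the back stop (24 N, no further travel). I'll back off and clear.

Request:
drive_tool(motion=[[0,-0.5,0.23,0,0,0,0],[0,-1.5,0.7,0,0,0,0],[0,-2.5,1.15,0,0,0,0],[0,0,0,4,0,0,0],[0,0,0,5,0,0,0]])

```text
t: 15.98
position: [0.477, -0.117, 0.1403]
tool_rot: [-2.641, -1.698, 0.001]
contact_force: [1.5, -1.0, 1.0]
gripper_width: -0.0001
```

Request:
drive_tool(motion=[[0,-3,4,3,0,0,0],[0,-3,5,0,0,0,0],[0,0,5,0,0,0,0],[0,0,5,0,0,0,0],[0,0,0,0,0,0,0]])

```text
t: 16.6
position: [0.4177, 0.0751, 0.1705]
tool_rot: [2.637, 1.706, 0.002]
contact_force: [-0.9, -0.6, 0.2]
gripper_width: -0.0002
```

```bash
python3 m.py 11
```

```text
[0.41774185 0.07507119 0.17052404] [-0.89850025 -0.55334127  0.16058283]
deck []
top_board_centre []
middle_board_centre [(0.85, array([ 0.4918, -0.2766,  0.0221])), (0.39, array([ 0.5403, -0.1451,  0.0573]))]
bottom_board_centre [(0.72, array([ 0.4862, -0.2739,  0.0061]))]
bed_grip [(0.79, array([ 0.5416, -0.1453,  0.0544]))]
deck []
top_board_centre [(0.69, array([ 0.6109, -0.1765,  0.0352]))]
middle_board_centre [(0.79, array([ 0.489 , -0.2738,  0.0204])), (0.36, array([ 0.5694, -0.1588, -0.0041]))]
bed_grip []
```

View pics/s11.png

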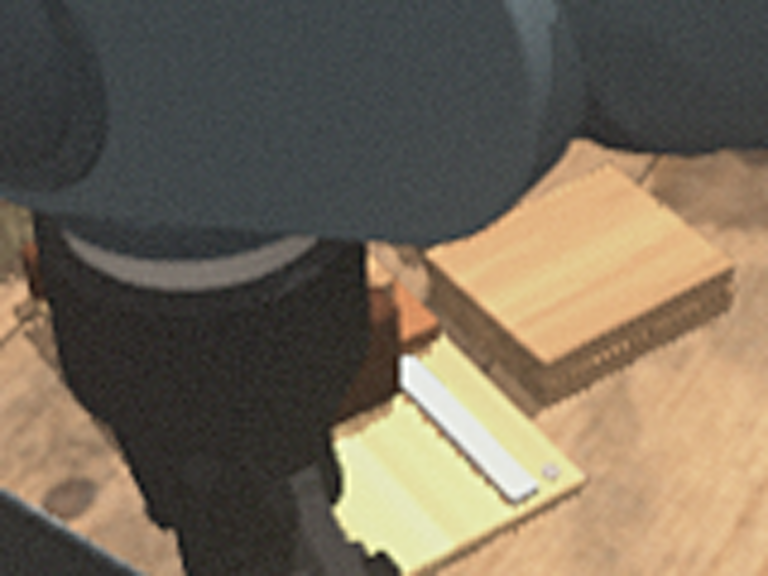

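View pics/t11.png

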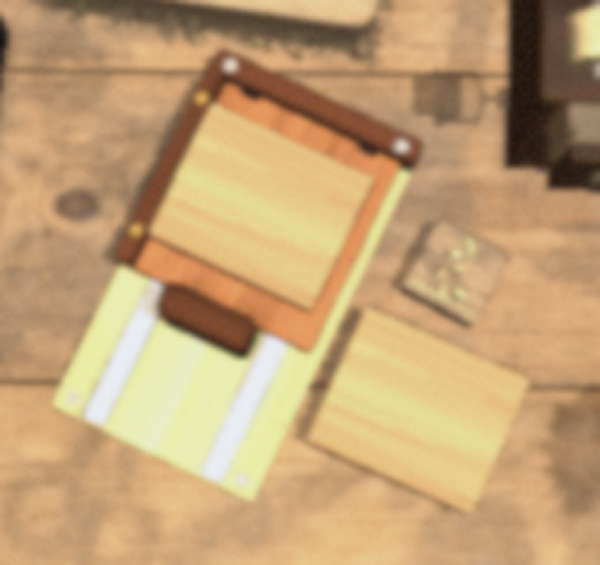

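Run:
```python
from h import *
d=get_image('top'); cv2.imwrite('pics/t12.png',cv2.resize(d['image'][88:150,195:295],None,fx=8,fy=8,interpolation=2))
```

```text
(no output)
```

View pics/t12.png

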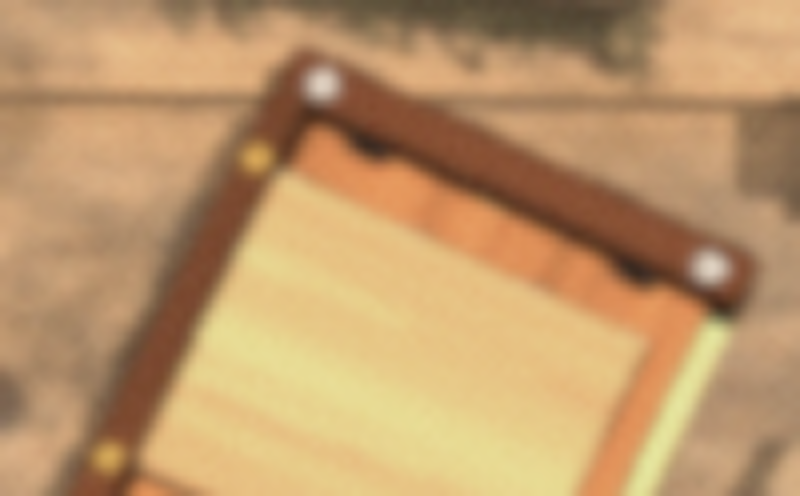

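The deck's edge and fence end are right up to the stop, and the bumper pads at (370,148) and (632,270) are touched. The board is flush along the fence and the arm is clear, so I'm handing in.

```bash
python3 -c "
from h import *
print(bot.hand_in())"
```

```text
the job is handed in; nothing more can be done
None
```

The job was handed in at about 17 s of the 53 s allowed, and as far as my checks show the task is done; no verdict was reported.

**What I did:** I pushed the top board off the stack with two spread fingertips, across onto the bed until it met the fence (about 10 N). I then backed off and pushed the bed by its grip with the fingers shut until it stopped dead at the back stop. The wrist force was about 34 N there, under its 120 N limit. The arm was clear of everything before I handed in.

**Last checks:**
- **Board:** the top view shows it square, flush along the fence and centred on the deck.
- **Bed:** the deck edge is at the stop's bumpers. The networks put the grip's travel at about 70 mm, which fits a start of up to 12 mm and an end at 80 mm.
- **Other boards:** the networks place the middle and bottom boards within their usual few mm of where they began.

**Gaps:** in the final pictures the networks reported nothing for the deck, and the side camera did not find the top board. For the top board's pose against the fence I relied on the top picture.

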